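# Prop the drawn-out spice cabinet on its screw foot

## Robot

A 6-joint arm with a two-finger parallel gripper is mounted at the origin on the work surface. World frame = base frame: x ahead of the robot, y to its left, z up, the work surface at z = 0. Lengths are in m, angles in rad, forces in N, time in s.
With the tool pointing down it reaches from about 0.375 to 0.975 m from the base axis. Payload 3.8 kg.
Tool frame: the origin (TCP) lies at the very end of the fingers, on their centre line; the grasp point (between the pads) lies bot.grip_point_offset behind it (bot.grip_point_offset is the distance from the TCP to the grasp point, in m); z points along the fingers, y is the line along which they close (so a half turn about z gives the same grasp; the last joint's range is limited). The gripper opens to 85 mm and grips with 20 to 120 N. Pads are 22 mm wide; open, the fingers measure 114 mm over their backs; the gripper's body (76 mm by 85 mm) begins 54 mm behind the grasp point. The pads swing forward as they close: fully open they stand 13 mm farther back than shut.
Start: joints at [1.286, 0.264, 1.604, -0, 1.274, -0.037], TCP at [0.166, 0.654, 0.231] pointing down, gripper open.
Joint ranges: [-2.63, 2.63], [-0.94, 2.18], [0.31, 2.57], [-1.31, 4.45], [0, 2.66], [-2.55, 2.55]. Speed limits (rad/s): [2.57, 2.57, 3.14, 3.14, 3.14, 3.14].

## Interface

Orientations are given as a rotation vector (axis times angle).
In Python, from workcell import bot, vision gives the robot as it stands.
- The arm moves only by the tool play_rows, never from a script. Its argument "rows" is a list of rows, each an object of numbers: "dx", "dy", "dz": the shift along the tool's x, y, z as a fraction of full scale; "roll": the turn about the tool's z as a fraction of full scale; "fingers": the closure, from 0 (fully open) to 1 (shut). In form: [{"dx": .., "dy": .., "dz": .., "roll": .., "fingers": ..}, ...]. A call has 1 to 20 rows; each row shifts and turns the commanded pose from where the row before left it, along the tool's axes as they then stand; what a row does not reach is not made up. Full scale, the value 1, is 0.04 m for a shift and 4 degrees for a turn. A row lasts 1/12 s, in which the tool goes at most 41.7 mm and 7.16 degrees, less where a joint would pass 70% of its speed; a pose out of reach is approached as far as the arm can. A call with a number of a shift or a turn outside -1 to 1 is refused whole. A call with a gripper value outside its range is refused whole. The fingers move at their own pace and stop on an object; "grip_force" is the grip in N (left out, the last holds). Time passes only in rows, so rows that do not move let the fingers close. It gives the time, the measured TCP pose, the force and the opening at its end, in the units of the state.
- bot.read_state(): the state, without advancing time (a new reading comes with each control period).
- vision.read_camera(name): name is "scene" or "top" or "wrist"; returns a dict with "pixels" (480x640x3 uint8, red, green, blue), "depth" (480x640 float32, m along the optical axis (not along the pixel's ray), 0 where there is no reading), "fx", "fy", "cx", "cy" (pixels), "distortion" ([k1, k2, p1, p2, k3] as OpenCV has them; the pictures are not rectified), "R" (3x3) and "t" (3): a world point X has camera coordinates R X + t. Camera axes: x right, y down, z forward; pixel columns grow to the right and rows downward; lengths in m; the calibration is good to about 2 mm. A picture is of the moment at which its call begins.
- bot.finish_job(): hands the job in, once; it reports no verdict.
The state is a dict: "time": time; "q": joint angles; "joint_vel": joint speeds; "joint_torque": joint torques, N m; "tool_pos": TCP position; "tcp_rot": TCP orientation; "wrist_force": force on the tool from outside, world axes, zero at the start; "torque": the same for the moment, N m; "width": opening from 0.0 (shut) to 1.0 (fully open).
Only numpy, scipy, OpenCV 4.12 (cv2) and the standard library are available. Lean on these libraries where they do the work, as an engineer would, in place of code of your own. Each camera call takes 0.05 s, during which the arm holds its last target. There are 200 camera calls.

## Task

The pull-out spice cabinet stands open, and its outer end hangs on an arm with a screw foot. Slide the steel foot plate along the worktop until its square pad is centred under the foot, let go of it, then turn the knob clockwise (seen from above) to screw the foot down until its rubber just touches and bears lightly on the pad: no gap left, but not jacked up hard. Leave the knob free and the jar, pepper mill and pastry brush where they are.

Things in the scene. Friction and masses are not known exactly. Their poses are not given: they have to be found in the camera images.
- cabinet: Narrow white counter-top pull-out cabinet, fixed. Origin: on the worktop, on the vertical axis of screw foot and knob. Along its own -y come the drawn-out chrome baskets (112 to 300 mm from the axis, 130 mm wide, 60 to 270 mm high) and the carcass (300 to 630 mm, 170 mm wide, 308 mm high).
- bracket_end (a point): Middle of the free end of the flat steel arm that carries foot and knob: 26 mm from the axis along the cabinet's +y, at the top of the arm. The arm is 44 mm wide; its top is 92 mm and its underside 84 mm above the worktop. A sleeve 30 mm across hangs under it, on the axis, down to 60 mm.
- sleeve_end (a point): Lower end of that fixed sleeve, on the axis, 60 mm above the worktop. Below it hangs the screw foot: round rubber, 50 mm across, giving 1 mm per 5 N. It starts 3 to 9 mm above the pad's top when the pad is below (11 to 17 mm above the worktop); how much cannot be read from these poses: it must be felt at the knob. A light touch is 1 to 12 N; above 20 N it is jacked hard.
- knob_centre (a point): Centre of the round black ribbed knob on the arm, on the axis, 115 mm up. It is 40 mm across, from 98 to 132 mm up, gripped from above in any direction; it keeps its height. Clockwise from above lowers the foot 12 mm a turn; 1.5 to 5 rad till it touches; it stays where left. It turns with 0.05 N m; once the foot touches, resistance grows by some 0.02 N m per newton on the foot.
- plate: Loose steel foot plate, 0.28 kg, 8 mm thick, lying flat on the worktop. Origin: centre of the underside of its 76 x 76 mm square pad. A neck 34 mm wide runs from the pad along its own +y to 147 mm from the origin and carries an upright grip. It starts with the pad clear of the foot on the cabinet's +y side.
- plate_grip (a point): Centre of the upright black grip on the plate's neck: 16 mm wide along the plate's x (take it across this), 32 mm along its y, standing from the plate's top (8 mm) to 52 mm above the worktop. This point is 125 mm from the pad's centre along the plate's +y and 32 mm above the worktop.
- mill_centre (a point): Bystander: steel pepper mill, 54 mm across, 168 mm tall, standing loose. The point is half-way up its axis.
- jar_centre (a point): Bystander: glass jar with a steel screw lid, 64 mm across, 100 mm tall, standing loose. The point is half-way up its axis.
- brush_grip (a point): Bystander: pastry brush lying loose on the worktop; the point is on its handle.
Mind the look-alikes: they are no part of the job. Leave any brown look-alike of the plate alone.

How it is judged:
On the way, in this order (a step that is already met when the one before it is completed fails the run):
1. the plate's pad lies centred under the foot, let go and not yet pressed (horizontal distance between plate and cabinet below 0.012 m and contact force between the fingers and plate below 0.1 N and contact force between cabinet and plate below 0.3 N and angle between plate's own z axis and vertical below 0.03 rad), for 0.2 s.
2. the foot bears on the pad (contact force between cabinet and plate above 1 N), for 0.2 s.
At the end, for the whole second after the job is handed in: The plate lies flat and at rest with its pad's centre within 12 mm of the foot's axis, and the foot bears on it with 0.8 to 12 N (contact force between cabinet and plate between 0.8 and 12 N and horizontal distance between plate and cabinet below 0.012 m and angle between plate's own z axis and vertical below 0.03 rad and linear speed of plate below 0.01 m/s); the robot touches nothing.
It fails at once if the foot is jacked hard on the plate (over 20 N) (contact force between cabinet and plate above 20 N).
It fails at once if a bystander is moved by more than 30 mm (distance of any of mill_centre, jar_centre, brush_grip from where it was at the start of the episode above 0.03 m).
It also fails if it takes over 72 s, if anything falls off the work surface, if the arm or the gripper's body presses on something with over 40 N, if the wrist force passes 120 N, or if a joint passes its speed limit or range.

## Working session

There is one attempt and no reset: what is moved stays moved. The work goes in short steps, Python scripts to look and compute and a tool call to move; the robot and the scene stay as the last step left them, time stands still between calls to the robot, and variables do not carry over. Pictures are saved under pics/ and viewed, on a budget of 10 in all, crops included, one or two more only if the job needs it, and the job is handed in when it is done.

Besides the shell and the picture viewer there is one more tool, called after ">>>" as a command line: name --argument value ..., lists and objects as JSON in quotes. play_rows: Moves the arm, as the interface text tells. Its arguments: {"type":"object","properties":{"rows":{"type":"array","items":{"type":"object","properties":{"dx":{"type":"number","minimum":-1,"maximum":1},"dy":{"type":"number","minimum":-1,"maximum":1},"dz":{"type":"number","minimum":-1,"maximum":1},"roll":{"type":"number","minimum":-1,"maximum":1},"fingers":{"type":"number"}}}},"grip_force":{"type":"number"}},"required":["rows"]}

```bash
mkdir -p pics; cat > h.py <<'E'
import numpy as np, cv2
from workcell import bot, vision
def cam(n):
    return vision.read_camera(n)
def save(c,f,box=None,s=1):
    p=c["pixels"][:,:,::-1]
    if box: p=p[box[1]:box[3],box[0]:box[2]]
    cv2.imwrite("pics/"+f,cv2.resize(p,None,fx=s,fy=s,interpolation=cv2.INTER_CUBIC))
def ray(c,u,v):
    K=np.array([[c["fx"],0,c["cx"]],[0,c["fy"],c["cy"]],[0,0,1]])
    p=cv2.undistortPoints(np.array([[[u,v]]],float),K,np.array(c["distortion"]))[0,0]
    R=np.array(c["R"]);t=np.array(c["t"])
    return -R.T@t, R.T@np.array([p[0],p[1],1])
def atz(c,u,v,z):
    o,d=ray(c,u,v); return o+d*(z-o[2])/d[2]
def atd(c,u,v):
    o,d=ray(c,u,v); return o+d*float(c["depth"][int(v),int(u)])
def proj(c,X):
    K=np.array([[c["fx"],0,c["cx"]],[0,c["fy"],c["cy"]],[0,0,1]])
    return cv2.projectPoints(np.array(X,float).reshape(-1,1,3),cv2.Rodrigues(np.array(c["R"]))[0],np.array(c["t"]),K,np.array(c["distortion"]))[0][:,0]
E
python3 - <<'E'
from h import *
for n in("top","scene"):
    c=cam(n); save(c,n+"1.png"); np.save(n+"1.npy",c,allow_pickle=True)
print(bot.read_state(),bot.grip_point_offset)
E
```

```text
{'time': 0.1, 'q': array([ 1.28612315e+00,  2.64700255e-01,  1.60525539e+00,  9.53107800e-06,
        1.27371714e+00, -3.69075356e-02]), 'joint_vel': array([ 0.00174906,  0.00021447, -0.00341512, -0.00077222,  0.00088404,
       -0.0008571 ]), 'joint_torque': array([ 5.28021319e-04, -5.16707683e+01, -3.68585193e+01,  1.75052787e-05,
        6.43754523e-03, -4.64026428e-06]), 'tool_pos': array([0.16535006, 0.65373872, 0.23006172]), 'tcp_rot': array([-0.38815654, -3.11717495,  0.00322268]), 'wrist_force': array([-0.23593848,  0.19482765,  0.16753016]), 'torque': array([ 0.01721131,  0.0090568 , -0.03345494]), 'width': 1.002985785606067} 0.0187
```

View pics/top1.png

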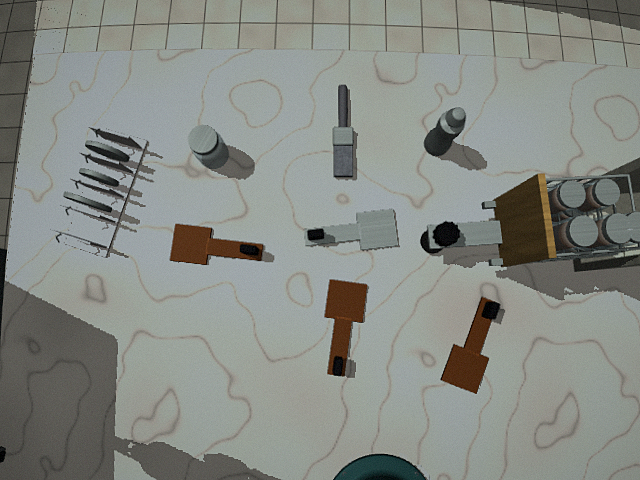

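View pics/scene1.png

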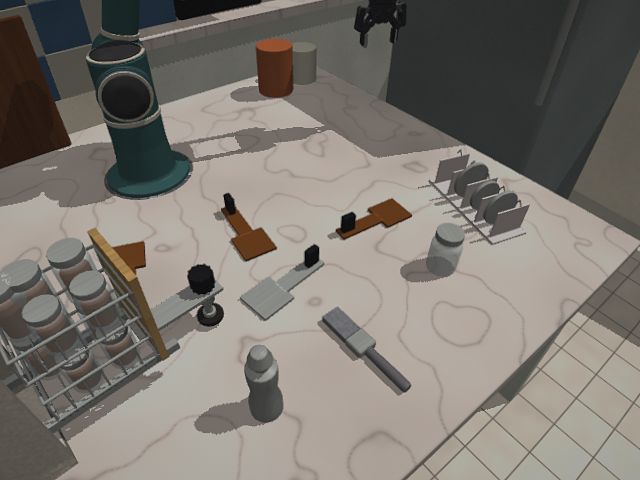

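Candidates for the plate: the steel one at top-view (378,229), and brown look-alikes at (190,244), (347,300) and (465,368). The steel one fits, with its pad facing the foot. I'll confirm it in an enlarged crop.

```bash
python3 - <<'E'
from h import *
c=np.load("top1.npy",allow_pickle=True).item()
save(c,"crop1.png",(295,195,515,270),3.6)
print("cam",ray(c,320,240)[0])
for n,u,v,z in [("knob",446,233,.132),("pad",378,229,.008),("grip",317,233,.052),("mill",455,115,.168),("jar",203,138,.1),("b1",343,90,.02),("b2",343,175,.02)]:
    print(n,atz(c,u,v,z).round(4),atd(c,u,v).round(4))
E
```

```text
cam [0.40742805 0.12329688 0.92010278]
knob [ 0.5267 -0.0957  0.132 ] [ 0.5268 -0.0957  0.1319]
pad [0.5505 0.0088 0.008 ] [0.5508 0.0086 0.0064]
grip [0.5333 0.1312 0.052 ] [0.5331 0.1312 0.0537]
mill [ 0.7309 -0.1068  0.168 ] [ 0.7316 -0.1073  0.1664]
jar [0.7024 0.3495 0.1   ] [0.7022 0.3493 0.1006]
b1 [0.8422 0.0839 0.02  ] [0.844  0.0838 0.0164]
b2 [0.6576 0.0816 0.02  ] [0.659  0.0814 0.0153]
```

View pics/crop1.png

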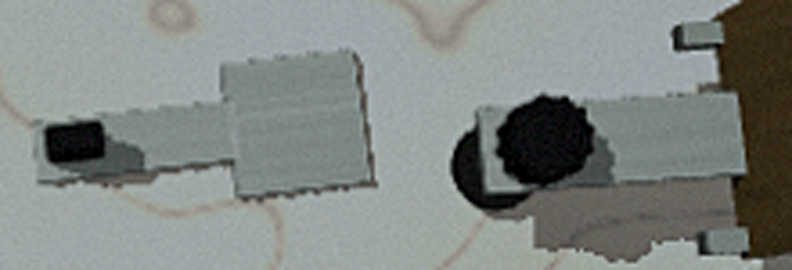

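The crop confirms the steel plate: pad centre at crop (297,125), grip at (74,142), and the knob at (545,138).

```bash
python3 - <<'E'
from h import *
c=np.load("top1.npy",allow_pickle=True).item()
f=lambda u,v,z: atz(c,295+u/3.6,195+v/3.6,z)[:2]
P=np.array([f(*p,.008) for p in [(221,63),(355,52),(373,185),(237,198)]])
pc=P.mean(0); print("pad",pc, np.linalg.norm(P-np.roll(P,1,0),axis=1))
d=(P[0]+P[3]-P[1]-P[2]); a1=np.arctan2(d[1],d[0])
g=f(74,142,.052); d=g-pc; print("grip",g,"len",np.linalg.norm(d),"ang",np.degrees(a1),np.degrees(np.arctan2(d[1],d[0])))
k=f(545,138,.132); print("knob",k)
a=[f(*p,.092) for p in [(480,106),(490,192),(735,94),(745,175)]]
d=a[0]+a[1]-a[2]-a[3]; ac=np.degrees(np.arctan2(d[1],d[0])); e=(a[0]+a[1])/2
print("arm ang",ac,"axis from end",e-.026*d/np.linalg.norm(d))
s=np.load("scene1.npy",allow_pickle=True).item()
print("scene cam",ray(s,1,1)[0]); print("scene knob",atz(s,201,269,.132), "proj",proj(s,[[*k,.132],[*pc,.008],[*g,.052]]))
# depth-based checks (top cam)
H,W=c["depth"].shape
pts=[];
for v in range(200,262):
  for u in range(300,475):
    if c["depth"][v,u]>0: pts.append(atd(c,u,v))
pts=np.array(pts)
m=lambda z0,z1,x0:pts[(pts[:,2]>z0)&(pts[:,2]<z1)]
q=pts[(pts[:,2]>.046)&(pts[:,2]<.058)&(pts[:,1]>.08)]; print("grip d",q.mean(0),np.ptp(q,0),len(q),np.degrees(cv2.minAreaRect((q[:,:2]*1000).astype(np.float32))[2]*np.pi/180),cv2.minAreaRect((q[:,:2]*1000).astype(np.float32)))
q=pts[(pts[:,2]>.126)&(pts[:,2]<.138)]; print("knob d",q.mean(0),cv2.minEnclosingCircle((q[:,:2]*1000).astype(np.float32)))
E=bot.read_state(); print(cv2.Rodrigues(E["tcp_rot"])[0].round(3))
E
```

```text
pad [0.54954822 0.00996673] [0.0767762  0.07617223 0.07603798 0.07659944]
grip [0.53045319 0.13388069] len 0.12537659565068135 ang 96.39264864889645 98.76032070370154
knob [ 0.52616507 -0.0963828 ]
arm ang 94.4892107604804 axis from end [ 0.52792187 -0.10221942]
scene cam [ 1.03478845 -0.26082118  0.68639185]
scene knob [ 0.52176762 -0.09281888  0.132     ] proj [[200.34702635 271.47661011]
 [265.46878047 296.61949111]
 [309.64013952 247.91492313]]
grip d [0.53434348 0.13536404 0.05095085] [0.01843306 0.03090599 0.00820541] 137 6.78518533706665 ((534.6853637695312, 135.23623657226562), (16.23705291748047, 31.479930877685547), 6.78518533706665)
knob d [ 0.52774141 -0.09870472  0.1313217 ] ((527.4204711914062, -99.2674560546875), 21.704919815063477)
[[-0.969  0.245 -0.001]
 [ 0.245  0.969 -0.002]
 [ 0.    -0.002 -1.   ]]
```

>>> play_rows --rows '[{"dx":-0.606,"dy":-0.515,"fingers":0},{"dx":-0.606,"dy":-0.515,"fingers":0},{"dx":-0.606,"dy":-0.515,"fingers":0},{"dx":-0.606,"dy":-0.515,"fingers":0},{"dx":-0.606,"dy":-0.515,"fingers":0},{"dx":-0.606,"dy":-0.515,"fingers":0},{"dx":-0.606,"dy":-0.515,"fingers":0},{"dx":-0.606,"dy":-0.515,"fingers":0},{"dx":-0.606,"dy":-0.515,"fingers":0},{"dx":-0.606,"dy":-0.515,"fingers":0},{"dx":-0.606,"dy":-0.515,"fingers":0},{"dx":-0.606,"dy":-0.515,"fingers":0},{"dx":-0.606,"dy":-0.515,"fingers":0},{"dx":-0.606,"dy":-0.515,"fingers":0},{"dx":-0.606,"dy":-0.515,"fingers":0},{"dx":-0.606,"dy":-0.515,"fingers":0},{"dx":-0.606,"dy":-0.515,"fingers":0},{"dx":-0.606,"dy":-0.515,"fingers":0},{"dx":-0.606,"dy":-0.515,"fingers":0},{"dx":-0.606,"dy":-0.515,"fingers":0}]'

```text
validation failed for argument at $.ro...
```

>>> play_rows --rows '[{"roll":1},{"roll":1},{"roll":1},{"roll":1},{"roll":1},{"roll":1},{"roll":1},{"roll":1},{"roll":1},{"roll":1},{"roll":1},{"roll":1},{"roll":1},{"roll":1},{"roll":1},{"roll":1},{"roll":1},{"roll":0.25},{},{}]'

```text
validation failed for argument at $.ro...
```

```bash
python3 - <<'E'
from h import *
s=bot.read_state(); print(s["time"],s["q"].round(3),s["tool_pos"].round(4),cv2.Rodrigues(s["tcp_rot"])[0].round(3),s["wrist_force"],s["torque"])
c=cam("wrist"); save(c,"w1.png"); np.save("w1.npy",c,allow_pickle=True)
print(ray(c,320,240)[0], proj(c,[[.5345,.1353,.052],[.5493,.0112,.008],[.5275,-.0985,.132]]))
E
```

```text
0.1 [ 1.286  0.265  1.605  0.     1.274 -0.037] [0.1654 0.6537 0.2301] [[-0.969  0.245 -0.001]
 [ 0.245  0.969 -0.002]
 [ 0.    -0.002 -1.   ]] [-0.23593848  0.19482765  0.16753016] [ 0.01721131  0.0090568  -0.03345494]
[0.09301768 0.67300122 0.37205646] [[  11.24206391  575.6210469 ]
 [ -30.16284252  556.49556297]
 [-128.44898839  603.59304371]]
```

View pics/w1.png

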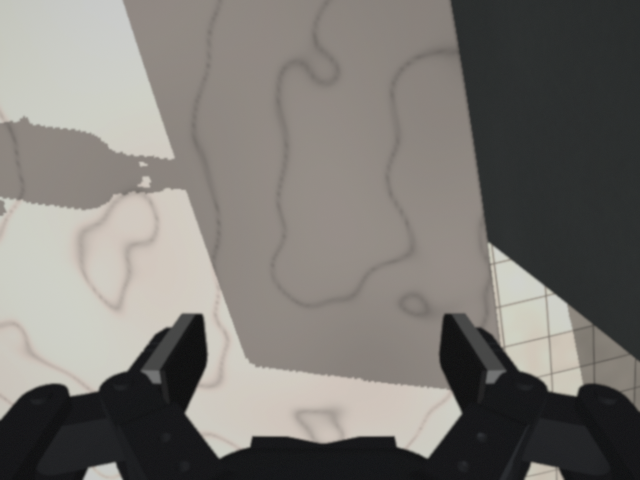

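The move calls were refused: every row probably needs all five fields. The picture only shows bare worktop at the start pose.

>>> play_rows --rows '[{"dx":-0.606,"dy":-0.515,"dz":0,"roll":0,"fingers":0},{"dx":-0.606,"dy":-0.515,"dz":0,"roll":0,"fingers":0},{"dx":-0.606,"dy":-0.515,"dz":0,"roll":0,"fingers":0},{"dx":-0.606,"dy":-0.515,"dz":0,"roll":0,"fingers":0},{"dx":-0.606,"dy":-0.515,"dz":0,"roll":0,"fingers":0},{"dx":-0.606,"dy":-0.515,"dz":0,"roll":0,"fingers":0},{"dx":-0.606,"dy":-0.515,"dz":0,"roll":0,"fingers":0},{"dx":-0.606,"dy":-0.515,"dz":0,"roll":0,"fingers":0},{"dx":-0.606,"dy":-0.515,"dz":0,"roll":0,"fingers":0},{"dx":-0.606,"dy":-0.515,"dz":0,"roll":0,"fingers":0},{"dx":-0.606,"dy":-0.515,"dz":0,"roll":0,"fingers":0},{"dx":-0.606,"dy":-0.515,"dz":0,"roll":0,"fingers":0},{"dx":-0.606,"dy":-0.515,"dz":0,"roll":0,"fingers":0},{"dx":-0.606,"dy":-0.515,"dz":0,"roll":0,"fingers":0},{"dx":-0.606,"dy":-0.515,"dz":0,"roll":0,"fingers":0},{"dx":-0.606,"dy":-0.515,"dz":0,"roll":0,"fingers":0},{"dx":-0.606,"dy":-0.515,"dz":0,"roll":0,"fingers":0},{"dx":-0.606,"dy":-0.515,"dz":0,"roll":0,"fingers":0},{"dx":-0.606,"dy":-0.515,"dz":0,"roll":0,"fingers":0},{"dx":-0.606,"dy":-0.515,"dz":0,"roll":0,"fingers":0}]'

```text
time: 1.82
tool_pos: [0.5349, 0.1346, 0.231]
tcp_rot: [-0.388, -3.117, 0.0]
wrist_force: [-0.7, 0.3, -0.3]
width: 0.995
```

>>> play_rows --rows '[{"dx":0,"dy":0,"dz":0,"roll":1,"fingers":0},{"dx":0,"dy":0,"dz":0,"roll":1,"fingers":0},{"dx":0,"dy":0,"dz":0,"roll":1,"fingers":0},{"dx":0,"dy":0,"dz":0,"roll":1,"fingers":0},{"dx":0,"dy":0,"dz":0,"roll":1,"fingers":0},{"dx":0,"dy":0,"dz":0,"roll":1,"fingers":0},{"dx":0,"dy":0,"dz":0,"roll":1,"fingers":0},{"dx":0,"dy":0,"dz":0,"roll":1,"fingers":0},{"dx":0,"dy":0,"dz":0,"roll":1,"fingers":0},{"dx":0,"dy":0,"dz":0,"roll":1,"fingers":0},{"dx":0,"dy":0,"dz":0,"roll":1,"fingers":0},{"dx":0,"dy":0,"dz":0,"roll":1,"fingers":0},{"dx":0,"dy":0,"dz":0,"roll":1,"fingers":0},{"dx":0,"dy":0,"dz":0,"roll":1,"fingers":0},{"dx":0,"dy":0,"dz":0,"roll":1,"fingers":0},{"dx":0,"dy":0,"dz":0,"roll":1,"fingers":0},{"dx":0,"dy":0,"dz":0,"roll":1,"fingers":0},{"dx":0,"dy":0,"dz":0,"roll":0.25,"fingers":0},{"dx":0,"dy":0,"dz":0,"roll":0,"fingers":0}]'

```text
time: 3.4
tool_pos: [0.5343, 0.136, 0.231]
tcp_rot: [-2.085, -2.35, 0.001]
wrist_force: [-0.0, 0.6, -0.2]
width: 1.001
```

```bash
python3 - <<'E'
from h import *
s=bot.read_state(); print(s["time"],s["q"].round(3),s["tool_pos"].round(4),cv2.Rodrigues(s["tcp_rot"])[0].round(3))
c=cam("wrist"); save(c,"w2.png"); np.save("w2.npy",c,allow_pickle=True)
print(ray(c,320,240)[0], proj(c,[[.5345,.1353,.052],[.5493,.0112,.008],[.5275,-.0985,.132]]))
E
```

```text
3.4 [0.204 0.031 1.87  0.    1.241 0.085] [0.5343 0.136  0.231 ] [[-0.119  0.993 -0.001]
 [ 0.993  0.119 -0.   ]
 [-0.    -0.001 -1.   ]]
[0.52627104 0.21159451 0.37297167] [[322.1764949  215.1571278 ]
 [322.45806193 325.55517063]
 [280.27076836 512.89894405]]
```

View pics/w2.png

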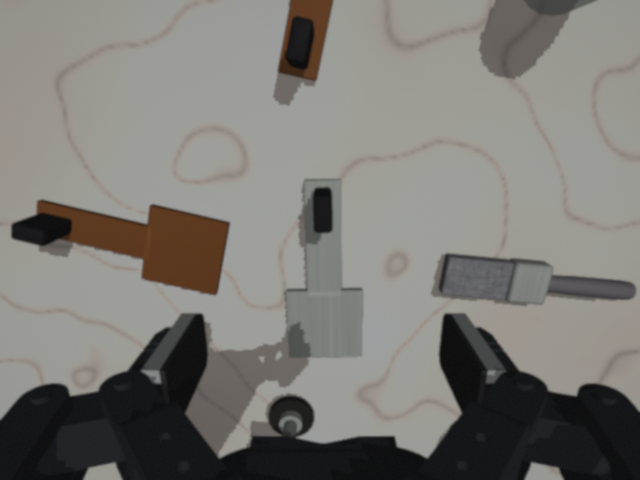

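The wrist view shows the plate aligned with the tool: grip at (322,209), pad centre at (325,323), and the foot's rubber at (291,416).

```bash
python3 - <<'E'
from h import *
c=np.load("w2.npy",allow_pickle=True).item()
pts={}
def cloud(b):
    return np.array([[u,v,*atd(c,u,v)] for v in range(b[1],b[3]) for u in range(b[0],b[2]) if c["depth"][v,u]>0])
q=cloud((295,170,350,250)); q=q[(q[:,4]>.047)]; print("grip",q[:,2:].mean(0),cv2.minAreaRect((q[:,2:4]*1000).astype(np.float32)))
q=cloud((262,390,322,440)); 
for z0,z1 in[(.008,.016),(.016,.024),(.024,.035),(.035,.06)]:
    m=q[(q[:,4]>z0)&(q[:,4]<z1)]
    if len(m)>4: print(z0,len(m),cv2.minEnclosingCircle((m[:,2:4]*1000).astype(np.float32)),m[:,:2].min(0),m[:,:2].max(0),m[:,4].mean())
P=np.array([atz(c,*p,.008) for p in[(286,290),(362.5,289),(362,356),(288,357)]]);print("pad",P.mean(0))
for z in(.012,.02):print("foot ext",[atz(c,*p,z)[:2].round(4) for p in [(268,416),(314,416),(291,395)]])
E
```

```text
grip [0.534151   0.1362536  0.05101398] ((533.9968872070312, 135.29827880859375), (15.479025840759277, 32.51851272583008), 7.046157360076904)
0.008 113 ((528.1404418945312, -94.95409393310547), 24.694150924682617) [269. 396.] [314. 416.] 0.013845095323483965
0.016 993 ((527.8401489257812, -98.00088500976562), 25.4429988861084) [268. 398.] [314. 436.] 0.020185062607306896
0.024 278 ((527.62109375, -98.13345336914062), 12.480162620544434) [279. 412.] [301. 431.] 0.028606079519143346
0.035 152 ((527.7689208984375, -96.77507019042969), 7.2180280685424805) [282. 424.] [296. 437.] 0.04293653058289789
pad [0.55127568 0.01310194 0.008     ]
foot ext [array([ 0.5029, -0.105 ]), array([ 0.553 , -0.0987]), array([ 0.5254, -0.0739])]
foot ext [array([ 0.5034, -0.0979]), array([ 0.5524, -0.0918]), array([ 0.5255, -0.0676])]
```

>>> play_rows --rows '[{"dx":0,"dy":0,"dz":0.6,"roll":0,"fingers":0},{"dx":0,"dy":0,"dz":0.6,"roll":0,"fingers":0},{"dx":0,"dy":0,"dz":0.6,"roll":0,"fingers":0},{"dx":0,"dy":0,"dz":0.6,"roll":0,"fingers":0},{"dx":0,"dy":0,"dz":0.6,"roll":0,"fingers":0},{"dx":0,"dy":0,"dz":0.6,"roll":0,"fingers":0},{"dx":0,"dy":0,"dz":0.6,"roll":0,"fingers":0},{"dx":0,"dy":0,"dz":0.6,"roll":0,"fingers":0},{"dx":0,"dy":0,"dz":0.4,"roll":0,"fingers":0},{"dx":0,"dy":0,"dz":0.2,"roll":0,"fingers":0},{"dx":0,"dy":0,"dz":0,"roll":0,"fingers":0},{"dx":0,"dy":0,"dz":0,"roll":0,"fingers":1},{"dx":0,"dy":0,"dz":0,"roll":0,"fingers":1},{"dx":0,"dy":0,"dz":0,"roll":0,"fingers":1},{"dx":0,"dy":0,"dz":0,"roll":0,"fingers":1},{"dx":0,"dy":0,"dz":0,"roll":0,"fingers":1},{"dx":0,"dy":0,"dz":0,"roll":0,"fingers":1},{"dx":0,"dy":0,"dz":0,"roll":0,"fingers":1},{"dx":0,"dy":0,"dz":0,"roll":0,"fingers":1}]' --grip_force 30

```text
time: 5.03
tool_pos: [0.5352, 0.1362, 0.0162]
tcp_rot: [2.085, 2.349, 0.002]
wrist_force: [-0.3, 0.5, 6.6]
width: 0.186
```

>>> play_rows --rows '[{"dx":-0.191,"dy":-0.0634,"dz":0,"roll":0,"fingers":1},{"dx":-0.191,"dy":-0.0634,"dz":0,"roll":0,"fingers":1},{"dx":-0.191,"dy":-0.0634,"dz":0,"roll":0,"fingers":1},{"dx":-0.191,"dy":-0.0634,"dz":0,"roll":0,"fingers":1},{"dx":-0.191,"dy":-0.0634,"dz":0,"roll":0,"fingers":1},{"dx":-0.191,"dy":-0.0634,"dz":0,"roll":0,"fingers":1},{"dx":-0.191,"dy":-0.0634,"dz":0,"roll":0,"fingers":1},{"dx":-0.191,"dy":-0.0634,"dz":0,"roll":0,"fingers":1},{"dx":-0.191,"dy":-0.0634,"dz":0,"roll":0,"fingers":1},{"dx":-0.191,"dy":-0.0634,"dz":0,"roll":0,"fingers":1},{"dx":-0.191,"dy":-0.0634,"dz":0,"roll":0,"fingers":1},{"dx":-0.191,"dy":-0.0634,"dz":0,"roll":0,"fingers":1},{"dx":-0.191,"dy":-0.0634,"dz":0,"roll":0,"fingers":1},{"dx":-0.191,"dy":-0.0634,"dz":0,"roll":0,"fingers":1},{"dx":0,"dy":0,"dz":0,"roll":0,"fingers":1},{"dx":0,"dy":0,"dz":0,"roll":0,"fingers":1}]'

```text
time: 6.37
tool_pos: [0.5125, 0.0243, 0.0162]
tcp_rot: [2.085, 2.347, 0.001]
wrist_force: [0.3, -1.3, 6.6]
width: 0.187
```

```bash
python3 - <<'E'
from h import *
c=cam("wrist"); save(c,"w3.png"); np.save("w3.npy",c,allow_pickle=True)
print(bot.read_state()["tool_pos"],ray(c,320,240)[0], proj(c,[[.5277,-.0983,.008],[.5277,-.0983,.06]]))
E
```

```text
[0.51247328 0.02426297 0.01614737] [0.5042991  0.09997688 0.15806774] [[322.98149116 523.08324154]
 [323.1666317  635.56213754]]
```

View pics/w3.png

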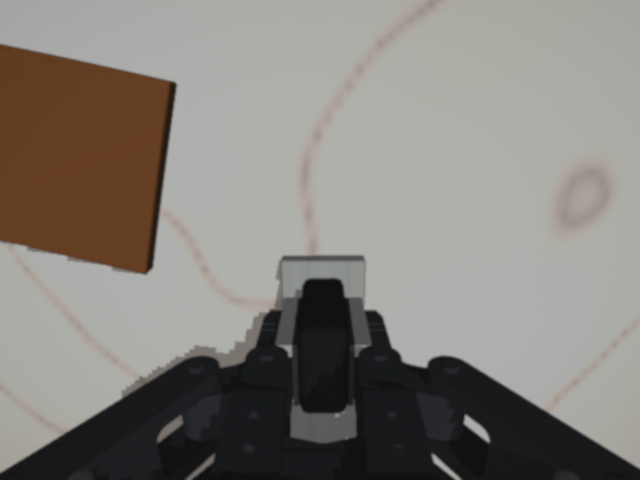

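>>> play_rows --rows '[{"dx":0,"dy":0,"dz":0,"roll":0,"fingers":0.5},{"dx":0,"dy":0,"dz":0,"roll":0,"fingers":0},{"dx":0,"dy":0,"dz":0,"roll":0,"fingers":0},{"dx":0,"dy":0,"dz":0,"roll":0,"fingers":0},{"dx":0,"dy":0,"dz":0,"roll":0,"fingers":0},{"dx":0,"dy":0,"dz":0,"roll":0,"fingers":0},{"dx":0,"dy":0,"dz":0,"roll":0,"fingers":0},{"dx":0,"dy":0,"dz":-0.4,"roll":0,"fingers":0},{"dx":0,"dy":0,"dz":-0.8,"roll":0,"fingers":0},{"dx":0,"dy":0,"dz":-0.8,"roll":0,"fingers":0},{"dx":0,"dy":0,"dz":-0.8,"roll":0,"fingers":0},{"dx":0,"dy":0,"dz":-0.8,"roll":0,"fingers":0},{"dx":0,"dy":0,"dz":-0.8,"roll":0,"fingers":0},{"dx":0,"dy":0,"dz":-0.8,"roll":0,"fingers":0},{"dx":0,"dy":0,"dz":0,"roll":0,"fingers":0},{"dx":0,"dy":0,"dz":0,"roll":0,"fingers":0}]'

```text
time: 7.75
tool_pos: [0.5138, 0.0257, 0.2263]
tcp_rot: [2.082, 2.346, 0.006]
wrist_force: [-0.3, 0.3, -0.6]
width: 1.001
```

```bash
python3 - <<'E'
from h import *
c=np.load("w3.npy",allow_pickle=True).item()
e=atz(c,323,259,.008); a=np.radians(96.9); print("origin from neck end",e[:2]-.147*np.array([np.cos(a),np.sin(a)]))
s=bot.read_state(); print(s["time"],s["tool_pos"],s["wrist_force"],s["torque"],s["q"].round(3))
c=cam("wrist"); save(c,"w4.png",(200,150,520,390),2.5); np.save("w4.npy",c,allow_pickle=True)
def cloud(b):
    return np.array([[u,v,*atd(c,u,v)] for v in range(b[1],b[3]) for u in range(b[0],b[2]) if c["depth"][v,u]>0])
q=cloud((295,170,350,260)); q=q[(q[:,4]>.047)]; r=cv2.minAreaRect((q[:,2:4]*1000).astype(np.float32)); print("grip",q[:,2:].mean(0),r)
t=np.radians(90+r[2]) if r[2]<45 else np.radians(r[2]); print("pad from grip",np.array(r[0])-125*np.array([np.cos(t),np.sin(t)]))
a=[.5277,-.0983]
print(proj(c,[[*a,.008],[*a,.02],[*a,.132]])) 
E
```

```text
origin from neck end [ 0.52842189 -0.09928194]
7.75 [0.51381643 0.02572858 0.22632131] [-0.28506078  0.28411855 -0.63989395] [-0.0223744   0.02395839 -0.00604384] [ 0.002 -0.043  1.952 -0.     1.226 -0.117]
grip [0.51306755 0.02451701 0.05101294] ((513.1508178710938, 24.161537170410156), (15.577539443969727, 31.152606964111328), 6.486974716186523)
pad from grip [ 527.27298513 -100.03815845]
[[320.04417445 326.86749816]
 [320.03548763 332.97284728]
 [319.93115784 412.5245496 ]]
```

View pics/w4.png

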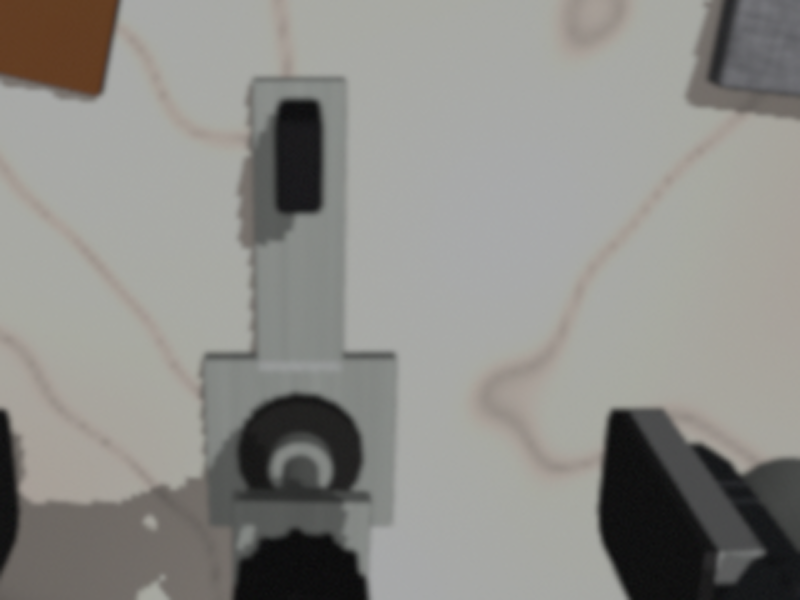

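The pad is centred within about 2 mm (pad from grip (.5273,-.1000), axis (.5277,-.0983)), and the foot sits in the middle of the pad. Next I'll go over the knob and wind the wrist back.

>>> play_rows --rows '[{"dx":-0.625,"dy":-0.005,"dz":0,"roll":0,"fingers":0},{"dx":-0.625,"dy":-0.005,"dz":0,"roll":0,"fingers":0},{"dx":-0.625,"dy":-0.005,"dz":0,"roll":0,"fingers":0},{"dx":-0.625,"dy":-0.005,"dz":0,"roll":0,"fingers":0},{"dx":-0.625,"dy":-0.005,"dz":0,"roll":0,"fingers":0},{"dx":0,"dy":0,"dz":0,"roll":-1,"fingers":0},{"dx":0,"dy":0,"dz":0,"roll":-1,"fingers":0},{"dx":0,"dy":0,"dz":0,"roll":-1,"fingers":0},{"dx":0,"dy":0,"dz":0,"roll":-1,"fingers":0},{"dx":0,"dy":0,"dz":0,"roll":-1,"fingers":0},{"dx":0,"dy":0,"dz":0,"roll":-1,"fingers":0},{"dx":0,"dy":0,"dz":0,"roll":-1,"fingers":0},{"dx":0,"dy":0,"dz":0,"roll":-1,"fingers":0},{"dx":0,"dy":0,"dz":0,"roll":-1,"fingers":0},{"dx":0,"dy":0,"dz":0,"roll":-1,"fingers":0},{"dx":0,"dy":0,"dz":0,"roll":-1,"fingers":0},{"dx":0,"dy":0,"dz":0,"roll":-1,"fingers":0}]'

```text
time: 9.22
tool_pos: [0.5242, -0.0982, 0.2205]
tcp_rot: [-0.943, -2.992, 0.001]
wrist_force: [0.9, 0.3, 0.2]
width: 0.998
```

>>> play_rows --rows '[{"dx":0,"dy":0,"dz":0,"roll":-1,"fingers":0},{"dx":0,"dy":0,"dz":0,"roll":-1,"fingers":0},{"dx":0,"dy":0,"dz":0,"roll":-1,"fingers":0},{"dx":0,"dy":0,"dz":0,"roll":-1,"fingers":0},{"dx":0,"dy":0,"dz":0,"roll":-1,"fingers":0},{"dx":0,"dy":0,"dz":0,"roll":-1,"fingers":0},{"dx":0,"dy":0,"dz":0,"roll":-1,"fingers":0},{"dx":0,"dy":0,"dz":0,"roll":-1,"fingers":0},{"dx":0,"dy":0,"dz":0,"roll":-1,"fingers":0},{"dx":0,"dy":0,"dz":0,"roll":-1,"fingers":0},{"dx":0,"dy":0,"dz":0,"roll":-1,"fingers":0},{"dx":0,"dy":0,"dz":0,"roll":-1,"fingers":0},{"dx":0,"dy":0,"dz":0,"roll":0,"fingers":0},{"dx":0,"dy":0,"dz":0,"roll":0,"fingers":0}]'

```text
time: 10.38
tool_pos: [0.5246, -0.0983, 0.2213]
tcp_rot: [0.347, -3.119, -0.002]
wrist_force: [-1.3, -0.4, -0.5]
width: 1.0
```

```bash
python3 - <<'E'
from h import *
s=bot.read_state(); R=cv2.Rodrigues(s["tcp_rot"])[0]; print(s["time"],s["tool_pos"],s["q"].round(3),R.round(3),s["torque"],s["wrist_force"])
print("to axis (tool, units)",(R.T@(np.array([.5277,-.0985,.102])-s["tool_pos"]))/.04)
E
```

```text
10.3833 [ 0.52460691 -0.09829832  0.22127744] [-0.232  0.005  1.914 -0.     1.226 -2.024] [[-0.976 -0.22  -0.003]
 [-0.22   0.976  0.001]
 [ 0.003  0.002 -1.   ]] [ 0.04214846  0.03790484 -0.07080268] [-1.28379921 -0.39447779 -0.4837896 ]
to axis (tool, units) [-0.08372743 -0.02648439  2.98164981]
```

>>> play_rows --rows '[{"dx":-0.042,"dy":-0.013,"dz":0.3,"roll":0,"fingers":0},{"dx":-0.042,"dy":-0.013,"dz":0.5,"roll":0,"fingers":0},{"dx":0,"dy":0,"dz":0.5,"roll":0,"fingers":0},{"dx":0,"dy":0,"dz":0.5,"roll":0,"fingers":0},{"dx":0,"dy":0,"dz":0.5,"roll":0,"fingers":0},{"dx":0,"dy":0,"dz":0.4,"roll":0,"fingers":0},{"dx":0,"dy":0,"dz":0.28,"roll":0,"fingers":0},{"dx":0,"dy":0,"dz":0,"roll":0,"fingers":0},{"dx":0,"dy":0,"dz":0,"roll":0,"fingers":0}]'

```text
time: 11.13
tool_pos: [0.5285, -0.0987, 0.103]
tcp_rot: [0.349, -3.12, -0.001]
wrist_force: [0.8, -0.0, 0.0]
width: 1.003
```

```bash
cat > st.py <<'E'
from h import *
T=[];J=[];F=[]
for i in range(4):
    s=bot.read_state(); T.append(s["torque"]); J.append(s["joint_torque"][5]); F.append(s["wrist_force"])
    if i<3: vision.read_camera("wrist")
R=cv2.Rodrigues(s["tcp_rot"])[0]
print("t",s["time"],"pos",s["tool_pos"].round(4),"yaw x",np.arctan2(R[1,0],R[0,0]).round(4),"q6",s["q"][5].round(4),"w",round(s["width"],3))
print("Tz",np.array(T)[:,2].round(3),"J6",np.array(J).round(4),"F",np.mean(F,0).round(2))
E
python3 st.py
```

```text
t 11.2833 pos [ 0.5304 -0.0991  0.1054] yaw x -2.9184 q6 -2.0249 w 1.004
Tz [-0.041  0.01  -0.01  -0.083] J6 [0.0065 0.0051 0.004  0.0031] F [ 0.26 -0.06  0.26]
```

>>> play_rows --rows '[{"dx":0,"dy":0,"dz":0,"roll":0,"fingers":1},{"dx":0,"dy":0,"dz":0,"roll":0,"fingers":1},{"dx":0,"dy":0,"dz":0,"roll":0,"fingers":1},{"dx":0,"dy":0,"dz":0,"roll":0,"fingers":1},{"dx":0,"dy":0,"dz":0,"roll":0,"fingers":1},{"dx":0,"dy":0,"dz":0,"roll":0,"fingers":1},{"dx":0,"dy":0,"dz":0,"roll":0,"fingers":1}]' --grip_force 30

```text
time: 11.87
tool_pos: [0.5296, -0.099, 0.1048]
tcp_rot: [-0.35, 3.121, -0.0]
wrist_force: [-1.2, -0.1, 5.8]
width: 0.461
```

```bash
python3 st.py
```

```text
t 12.0167 pos [ 0.5296 -0.099   0.1048] yaw x -2.9182 q6 -2.0252 w 0.456
Tz [ 0.036 -0.006 -0.003 -0.012] J6 [-0.0047 -0.0049 -0.005  -0.0051] F [-1.72  0.47  5.8 ]
```

>>> play_rows --rows '[{"dx":0,"dy":0,"dz":0,"roll":0.5,"fingers":1},{"dx":0,"dy":0,"dz":0,"roll":0.5,"fingers":1},{"dx":0,"dy":0,"dz":0,"roll":0.5,"fingers":1},{"dx":0,"dy":0,"dz":0,"roll":0.5,"fingers":1},{"dx":0,"dy":0,"dz":0,"roll":0.5,"fingers":1},{"dx":0,"dy":0,"dz":0,"roll":0.5,"fingers":1},{"dx":0,"dy":0,"dz":0,"roll":0.5,"fingers":1},{"dx":0,"dy":0,"dz":0,"roll":0.5,"fingers":1},{"dx":0,"dy":0,"dz":0,"roll":0.5,"fingers":1},{"dx":0,"dy":0,"dz":0,"roll":0.5,"fingers":1}]'

```text
time: 12.85
tool_pos: [0.5296, -0.0997, 0.1048]
tcp_rot: [0.199, 3.134, -0.002]
wrist_force: [-2.0, -2.1, 5.1]
width: 0.458
```

```bash
python3 st.py
```

```text
t 13.0 pos [ 0.5296 -0.0997  0.1048] yaw x 3.0159 q6 -1.6758 w 0.455
Tz [ 0.062 -0.054 -0.05  -0.07 ] J6 [-0.3813  0.0254  0.1887  0.0159] F [-1.27 -2.07  5.11]
```

>>> play_rows --rows '[{"dx":0,"dy":0,"dz":0,"roll":0.8,"fingers":1},{"dx":0,"dy":0,"dz":0,"roll":0.8,"fingers":1},{"dx":0,"dy":0,"dz":0,"roll":0.8,"fingers":1},{"dx":0,"dy":0,"dz":0,"roll":0.8,"fingers":1},{"dx":0,"dy":0,"dz":0,"roll":0.8,"fingers":1},{"dx":0,"dy":0,"dz":0,"roll":0.8,"fingers":1},{"dx":0,"dy":0,"dz":0,"roll":0.8,"fingers":1},{"dx":0,"dy":0,"dz":0,"roll":0.8,"fingers":1},{"dx":0,"dy":0,"dz":0,"roll":0.8,"fingers":1},{"dx":0,"dy":0,"dz":0,"roll":0.8,"fingers":1},{"dx":0,"dy":0,"dz":0,"roll":0.8,"fingers":1},{"dx":0,"dy":0,"dz":0,"roll":0.3,"fingers":1},{"dx":0,"dy":0,"dz":0,"roll":0.3,"fingers":1},{"dx":0,"dy":0,"dz":0,"roll":0.3,"fingers":1},{"dx":0,"dy":0,"dz":0,"roll":0.3,"fingers":1}]'

```text
time: 14.25
tool_pos: [0.5289, -0.101, 0.1048]
tcp_rot: [1.257, 2.878, -0.006]
wrist_force: [-4.8, -6.3, 7.4]
width: 0.459
```

```bash
python3 st.py
```

```text
t 14.4 pos [ 0.5289 -0.101   0.1048] yaw x 2.3184 q6 -0.9778 w 0.459
Tz [ 0.038 -0.041 -0.05  -0.037] J6 [-0.1963  0.0279  0.1006  0.0003] F [-4.04 -6.47  6.39]
```

>>> play_rows --rows '[{"dx":0,"dy":0,"dz":0,"roll":0.3,"fingers":1},{"dx":0,"dy":0,"dz":0,"roll":0.3,"fingers":1},{"dx":0,"dy":0,"dz":0,"roll":0.3,"fingers":1},{"dx":0,"dy":0,"dz":0,"roll":0.3,"fingers":1}]'

```text
time: 14.73
tool_pos: [0.5288, -0.1011, 0.1048]
tcp_rot: [1.377, 2.823, -0.006]
wrist_force: [-4.3, -7.4, 7.1]
width: 0.461
```

```bash
python3 st.py
```

```text
t 14.8833 pos [ 0.5288 -0.1011  0.1048] yaw x 2.2347 q6 -0.894 w 0.463
Tz [ 0.063 -0.051 -0.006 -0.03 ] J6 [-0.1957  0.0279  0.1015  0.0012] F [-4.08 -7.17  6.78]
```

>>> play_rows --rows '[{"dx":0,"dy":0,"dz":0,"roll":0.3,"fingers":1},{"dx":0,"dy":0,"dz":0,"roll":0.3,"fingers":1},{"dx":0,"dy":0,"dz":0,"roll":0.3,"fingers":1},{"dx":0,"dy":0,"dz":0,"roll":0.3,"fingers":1}]'

```text
time: 15.22
tool_pos: [0.5287, -0.1012, 0.1048]
tcp_rot: [1.494, 2.763, -0.006]
wrist_force: [-3.5, -7.3, 6.7]
width: 0.455
```

```bash
python3 st.py
```

```text
t 15.3667 pos [ 0.5287 -0.1012  0.1048] yaw x 2.151 q6 -0.8103 w 0.46
Tz [ 0.058  0.005 -0.043 -0.012] J6 [-0.1949  0.0282  0.1021  0.0018] F [-4.52 -7.4   6.52]
```

```bash
cat > s1.py <<'E'
from h import *
s=bot.read_state(); R=cv2.Rodrigues(s["tcp_rot"])[0]
print("t",round(s["time"],2),"pos",s["tool_pos"].round(4),"yaw",np.arctan2(R[1,0],R[0,0]).round(4),"q6",s["q"][5].round(4),"Tz",s["torque"][2].round(3),"J6",s["joint_torque"][5].round(4),"F",s["wrist_force"].round(1))
E
```

>>> play_rows --rows '[{"dx":-0.028,"dy":-0.048,"dz":0,"roll":0.3,"fingers":1},{"dx":0,"dy":0,"dz":0,"roll":0.3,"fingers":1},{"dx":0,"dy":0,"dz":0,"roll":0.3,"fingers":1},{"dx":0,"dy":0,"dz":0,"roll":0.3,"fingers":1},{"dx":0,"dy":0,"dz":0,"roll":0.3,"fingers":1},{"dx":0,"dy":0,"dz":0,"roll":0.3,"fingers":1},{"dx":0,"dy":0,"dz":0,"roll":0.3,"fingers":1},{"dx":0,"dy":0,"dz":0,"roll":0.3,"fingers":1}]'

```text
time: 16.03
tool_pos: [0.5283, -0.1015, 0.1047]
tcp_rot: [1.721, 2.628, -0.002]
wrist_force: [-3.4, -0.8, 6.6]
width: 0.455
```

```bash
python3 s1.py
```

```text
t 16.03 pos [ 0.5283 -0.1015  0.1047] yaw 1.9822 q6 -0.646 Tz 0.058 J6 -0.2065 F [-3.4 -0.8  6.6]
```

>>> play_rows --rows '[{"dx":0,"dy":0,"dz":0,"roll":0.3,"fingers":1},{"dx":0,"dy":0,"dz":0,"roll":0.3,"fingers":1},{"dx":0,"dy":0,"dz":0,"roll":0.3,"fingers":1},{"dx":0,"dy":0,"dz":0,"roll":0.3,"fingers":1},{"dx":0,"dy":0,"dz":0,"roll":0.3,"fingers":1},{"dx":0,"dy":0,"dz":0,"roll":0.3,"fingers":1},{"dx":0,"dy":0,"dz":0,"roll":0.3,"fingers":1},{"dx":0,"dy":0,"dz":0,"roll":0.3,"fingers":1}]'

```text
time: 16.7
tool_pos: [0.528, -0.1016, 0.1048]
tcp_rot: [1.935, 2.475, -0.002]
wrist_force: [-2.9, -1.8, 6.6]
width: 0.461
```

```bash
python3 s1.py
```

```text
t 16.7 pos [ 0.528  -0.1016  0.1048] yaw 1.8146 q6 -0.4784 Tz 0.058 J6 -0.2042 F [-2.9 -1.8  6.6]
```

>>> play_rows --rows '[{"dx":0,"dy":0,"dz":0,"roll":0.3,"fingers":1},{"dx":0,"dy":0,"dz":0,"roll":0.3,"fingers":1},{"dx":0,"dy":0,"dz":0,"roll":0.3,"fingers":1},{"dx":0,"dy":0,"dz":0,"roll":0.3,"fingers":1},{"dx":0,"dy":0,"dz":0,"roll":0.3,"fingers":1},{"dx":0,"dy":0,"dz":0,"roll":0.3,"fingers":1},{"dx":0,"dy":0,"dz":0,"roll":0.3,"fingers":1},{"dx":0,"dy":0,"dz":0,"roll":0.3,"fingers":1}]'

```text
time: 17.37
tool_pos: [0.5276, -0.1017, 0.1047]
tcp_rot: [-2.135, -2.305, 0.003]
wrist_force: [-4.5, -2.6, 8.6]
width: 0.459
```

```bash
python3 s1.py
```

```text
t 17.37 pos [ 0.5276 -0.1017  0.1047] yaw 1.6472 q6 -0.3109 Tz 0.079 J6 -0.1897 F [-4.5 -2.6  8.6]
```

>>> play_rows --rows '[{"dx":0,"dy":0,"dz":0,"roll":0.3,"fingers":1},{"dx":0,"dy":0,"dz":0,"roll":0.3,"fingers":1},{"dx":0,"dy":0,"dz":0,"roll":0.3,"fingers":1},{"dx":0,"dy":0,"dz":0,"roll":0.3,"fingers":1}]'

```text
time: 17.7
tool_pos: [0.5274, -0.1017, 0.1048]
tcp_rot: [-2.229, -2.213, 0.004]
wrist_force: [-5.3, -2.0, 8.2]
width: 0.464
```

```bash
python3 s1.py
```

```text
t 17.7 pos [ 0.5274 -0.1017  0.1048] yaw 1.5635 q6 -0.2271 Tz 0.084 J6 -0.1772 F [-5.3 -2.   8.2]
```

>>> play_rows --rows '[{"dx":0,"dy":0,"dz":0,"roll":0.3,"fingers":1},{"dx":0,"dy":0,"dz":0,"roll":0.3,"fingers":1},{"dx":0,"dy":0,"dz":0,"roll":0.3,"fingers":1},{"dx":0,"dy":0,"dz":0,"roll":0.3,"fingers":1}]'

```text
time: 18.03
tool_pos: [0.5272, -0.1017, 0.1048]
tcp_rot: [-2.32, -2.118, 0.004]
wrist_force: [-6.1, -2.8, 9.1]
width: 0.456
```

```bash
python3 s1.py
```

```text
t 18.03 pos [ 0.5272 -0.1017  0.1048] yaw 1.4797 q6 -0.1434 Tz 0.104 J6 -0.1642 F [-6.1 -2.8  9.1]
```

>>> play_rows --rows '[{"dx":0,"dy":0,"dz":0,"roll":0.3,"fingers":1},{"dx":0,"dy":0,"dz":0,"roll":0.3,"fingers":1},{"dx":0,"dy":0,"dz":0,"roll":0.3,"fingers":1},{"dx":0,"dy":0,"dz":0,"roll":0.3,"fingers":1}]'

```text
time: 18.37
tool_pos: [0.527, -0.1016, 0.1048]
tcp_rot: [-2.406, -2.019, 0.004]
wrist_force: [-7.3, -2.9, 9.9]
width: 0.457
```

```bash
python3 s1.py
```

```text
t 18.37 pos [ 0.527  -0.1016  0.1048] yaw 1.396 q6 -0.0597 Tz 0.14 J6 -0.151 F [-7.3 -2.9  9.9]
```

>>> play_rows --rows '[{"dx":0,"dy":0,"dz":0,"roll":0.3,"fingers":1},{"dx":0,"dy":0,"dz":0,"roll":0.3,"fingers":1},{"dx":0,"dy":0,"dz":0,"roll":0.3,"fingers":1},{"dx":0,"dy":0,"dz":0,"roll":0.3,"fingers":1}]'

```text
time: 18.7
tool_pos: [0.5269, -0.1016, 0.1047]
tcp_rot: [-2.489, -1.916, 0.005]
wrist_force: [-6.5, -2.5, 10.3]
width: 0.455
```

```bash
python3 s1.py
```

```text
t 18.7 pos [ 0.5269 -0.1016  0.1047] yaw 1.3123 q6 0.0241 Tz 0.179 J6 -0.1377 F [-6.5 -2.5 10.3]
```

>>> play_rows --rows '[{"dx":0,"dy":0,"dz":0,"roll":0.3,"fingers":1},{"dx":0,"dy":0,"dz":0,"roll":0.3,"fingers":1},{"dx":0,"dy":0,"dz":0,"roll":0.3,"fingers":1},{"dx":0,"dy":0,"dz":0,"roll":0.3,"fingers":1}]'

```text
time: 19.03
tool_pos: [0.5267, -0.1016, 0.1047]
tcp_rot: [-2.567, -1.81, 0.005]
wrist_force: [-8.1, -1.4, 11.0]
width: 0.46
```

```bash
python3 s1.py; python3 st.py
```

```text
t 19.03 pos [ 0.5267 -0.1016  0.1047] yaw 1.2285 q6 0.1079 Tz 0.15 J6 -0.1243 F [-8.1 -1.4 11. ]
t 19.1833 pos [ 0.5267 -0.1015  0.1048] yaw x 1.2291 q6 0.1072 w 0.459
Tz [ 0.15   0.005  0.006 -0.046] J6 [-0.1243  0.0855  0.1296  0.0288] F [-7.85 -1.73 10.3 ]
```

The torque has been rising steadily since yaw ≈1.74. I put the foot load at about 4–5 N by both turn and torque, so I'll release.

>>> play_rows --rows '[{"dx":0,"dy":0,"dz":0,"roll":0,"fingers":0.5},{"dx":0,"dy":0,"dz":0,"roll":0,"fingers":0},{"dx":0,"dy":0,"dz":0,"roll":0,"fingers":0},{"dx":0,"dy":0,"dz":0,"roll":0,"fingers":0},{"dx":0,"dy":0,"dz":0,"roll":0,"fingers":0},{"dx":0,"dy":0,"dz":0,"roll":0,"fingers":0},{"dx":0,"dy":0,"dz":0,"roll":0,"fingers":0},{"dx":0,"dy":0,"dz":-0.4,"roll":0,"fingers":0},{"dx":0,"dy":0,"dz":-0.7,"roll":0,"fingers":0},{"dx":0,"dy":0,"dz":-0.7,"roll":0,"fingers":0},{"dx":0,"dy":0,"dz":-0.7,"roll":0,"fingers":0},{"dx":0,"dy":0,"dz":-0.7,"roll":0,"fingers":0},{"dx":0.7,"dy":0,"dz":0,"roll":0,"fingers":0},{"dx":0.7,"dy":0,"dz":0,"roll":0,"fingers":0},{"dx":0.7,"dy":0,"dz":0,"roll":0,"fingers":0},{"dx":0.7,"dy":0,"dz":0,"roll":0,"fingers":0},{"dx":0,"dy":0,"dz":0,"roll":0,"fingers":0},{"dx":0,"dy":0,"dz":0,"roll":0,"fingers":0},{"dx":0,"dy":0,"dz":0,"roll":0,"fingers":0}]'

```text
time: 20.77
tool_pos: [0.5656, 0.0045, 0.2318]
tcp_rot: [2.566, 1.812, -0.001]
wrist_force: [-0.0, -0.4, -0.1]
width: 0.997
```

```bash
python3 s1.py; python3 - <<'E'
from h import *
c=cam("wrist"); save(c,"w5.png",(160,150,480,390),2.5)
E
```

```text
t 20.77 pos [0.5656 0.0045 0.2318] yaw 1.2295 q6 0.3058 Tz 0.019 J6 0.0049 F [-0.  -0.4 -0.1]
```

View pics/w5.png

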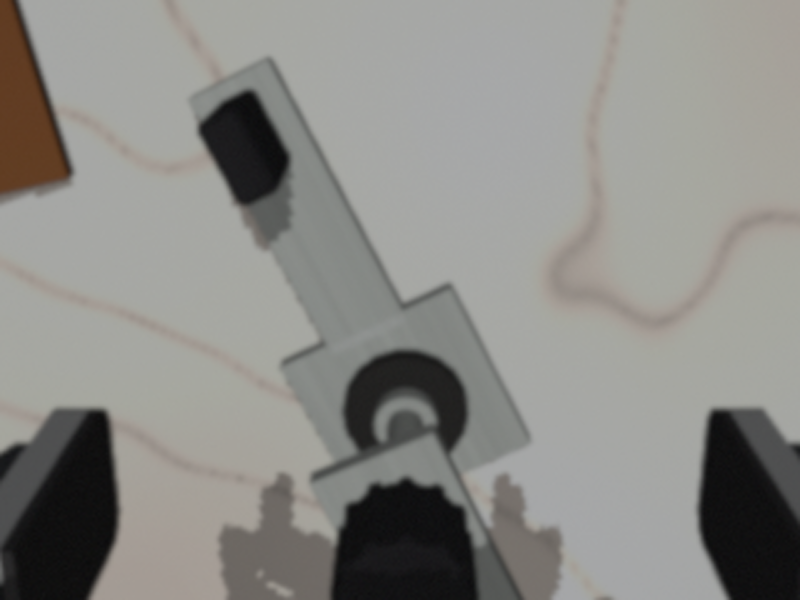

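The foot is bearing centrally on the pad at crop (405,408), and the pad has not moved. The gripper is clear and reads no force, so I'm handing in.

```bash
python3 -c "
from workcell import bot
print(bot.finish_job())"
```

```text
the job is handed in; nothing more can be done
None
```

I slid the steel plate under the foot by its grip and let go. I then turned the knob clockwise about 2.2 rad, released it and handed the job in at about 21 s. The hand-in gives no verdict, so the result below rests on my own checks.

- **Plate position:** Before pressing, the pad's centre was within about 2 mm of the foot's axis as measured by camera. The side force at the knob suggested the axis lies up to about 3 mm further along -y. Even then the pad is well inside the 12 mm limit, and the last picture shows it still centred.
- **Foot load:** Knob resistance began to rise after about 1.6 rad and kept rising steadily. I stopped at an estimated 4–5 N: about 4 N from the joint torque and 4.9 N from the turn past contact. The wrist torque reading was noisy but agrees within its scatter. I did not measure the contact force directly.
- **Robot and bystanders:** The gripper ended open, clear of everything, with near-zero wrist force. I never came near the jar, mill or brush, but I did not measure them again at the end.
- **Refused moves:** My first two move calls were refused because some fields were left out of the rows. They had no effect on the arm.

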